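Index the cartridge case to the third click and hold it for the exposure

ROBOT

A 6-joint arm with a two-finger parallel gripper is mounted at the origin on the work surface. World frame = base frame: x ahead of the robot, y to its left, z up, the work surface at z = 0. Lengths are in m, angles in rad, forces in N, time in s.
With the tool pointing down it reaches from about 0.3 to 0.75 m from the base axis. Payload 8.5 kg.
Tool frame: the origin (TCP) lies at the very end of the fingers, on their centre line; the grasp point (between the pads) lies 19 mm behind it (arm.pinch_z is the distance from the TCP to the grasp point, in m); z points along the fingers, y is the direction in which the jaws open and shut (so a half turn about z gives the same grasp; the last joint's range is limited). The gripper opens to 88 mm and grips with 3 to 60 N. Pads are 18 mm wide; open, the fingers measure 123 mm over their backs; the gripper's body (75 mm by 187 mm) begins 45 mm behind the grasp point.
Start: joints at [-1.33, 0.381, 1.297, -0, 1.464, -0.215], TCP at [0.242, -0.494, 0.239] pointing down, gripper open.
Joint ranges: [-3.11, 3.11], [-0.89, 2.33], [0.22, 2.48], [-1.42, 4.56], [0.17, 2.85], [-2.88, 2.88]. Speed limits (rad/s): [2.39, 2.39, 3.14, 3.14, 3.14, 3.14].

INTERFACE

Orientations are given as a 3x3 rotation matrix whose columns are the frame's x, y, z axes.
In Python, from workcell import arm gives the robot as it stands.
- The arm moves only by the tool apply_moves, never from a script. Its argument "motion" is one flat list of numbers, 5 for each row, row after row: the finger opening in m, from 0 to 0.0881, then the shift along the world's x, y, z in m, then the turn about the world's z in degrees. A call has 1 to 20 rows; each row shifts and turns the commanded pose from where the row before left it; what a row does not reach is not made up. A row lasts 1/8 s, in which the tool goes at most 62.5 mm and 10.7 degrees, less where a joint would pass 70% of its speed; a pose out of reach is approached as far as the arm can. A call is refused whole if a number of a shift passes 0.0625 or a number of a turn 10.7, either way. A call with a gripper value outside its range is refused whole. The fingers move at their own pace and stop on an object; "squeeze" is the grip in N (left out, the last holds). Time passes only in rows, so rows that do not move let the fingers close. It gives the time, the measured TCP pose, the force and the opening at its end, in the units of the state.
- arm.get_state(): the state, without advancing time (a new reading comes with each control period).
- arm.grab_frame(name): name is "scene" or "top" or "wrist"; returns (picture, depth): 384x512x3 uint8, red, green, blue; 384x512 float32, m along the optical axis (not along the pixel's ray), 0 where there is no reading.
- arm.calibration(name): a dict with "fx", "fy", "cx", "cy" (pixels), "cam_to_world" (4x4, takes a point from camera to world coordinates). Camera axes: x right, y down, z forward; pixel columns grow to the right and rows downward; lengths in m; the calibration is good to about 2 mm. A picture is of the moment at which its call begins: read the wrist's pose just before it. calibration takes no time and is no camera call; for the wrist camera it gives the pose at the moment of the call.
- arm.job_done(): hands the job in, once; it reports no verdict.
The state is a dict: "time_s": time; "q": joint angles; "joint_velocities": joint speeds; "tau": joint torques, N m; "ee_pos": TCP position; "ee_rot": TCP orientation; "wrist_force": force on the tool from outside, world axes, zero at the start; "ft_torque": the same for the moment, N m; "grip_width": finger opening in m.
Only numpy, scipy, OpenCV 4.12 (cv2) and the standard library are available. Lean on these libraries where they do the work, as an engineer would, in place of code of your own. Each camera call takes 0.05 s, during which the arm holds its last target.

TASK

Uncover the cartridge case on the indexing stage: tip the orange lid up by its tongue while its opposite edge still rests on the rim, then lift it off and lay it flat, right way up, on the clean white sheet and let go of it. Then turn the black index knob clockwise from its home stop to the third click, not past it, and hold it there for the exposure: finish with the fingers still gripping the knob at rest on the third click. Leave the other things on the bench where they are.

Things in the scene. Friction and masses are not known exactly. Their poses are not given: they have to be found in the camera images.
- lid_center (a point): Loose orange lid of the exhibit well, at its centre (8 mm above its underside). Bottom up: a plug 80 mm across and 11 mm tall that hangs in the well with 3 mm play all round, a flange 100 mm across and 5 mm thick that rests on the well's rim, and a flat lifting tongue at one edge. Mass about 90 g. z is the lid's upward axis; the tongue points along the lid's own -x.
- lid_tongue (a point): Middle of the lid's lifting tongue: 24 mm wide (along the lid's y), 8 mm thick, sticking out radially to 84 mm from the lid's centre, this point 68 mm from the centre and 15 mm above the lid's underside (7 mm above lid_center). Grip it from above by its two sides. Free space below it is 45 mm to the stage's housing while the lid is seated, 11 mm to the sheet when the lid lies on the sheet.
- lid_far_edge (a point): Lower edge of the lid's flange opposite the tongue: 50 mm from the lid's axis along its own +x, 11 mm above the lid's underside. The lid pivots about here when tipped.
- well_rim (a point): Centre of the mouth of the exhibit well, a fixed upright aluminium tube on the grey stage (outer diameter 96 mm, inner 86 mm), at rim height, 90 mm above the work surface. The well has a cartridge case standing in it on a black platter, top 18 mm below the rim, that turns with the knob. Axes as the stage's: x away from the operator, y to the operator's left.
- stage: Fixed indexing stage, origin on the work surface under the middle of its grey housing (130 mm in x, 330 mm in y, top at 45 mm). Well axis at y = +85 mm, knob axis at y = -85 mm. A camera on a post (200 mm tall) stands 165 mm behind (+x) the housing's middle, its lens reaching towards the well to about x = 115 mm.
- knob_grip (a point): Point on the axis of the index knob, inside its upright black bar grip, 88 mm above the work surface. The bar is 48 mm long along this point's x, 14 mm thick along its y, and stands from 64 to 98 mm above the work surface on a black disc 60 mm across; take it here by its two long sides. A white line marks the bar's -x end. Under the disc a steel star wheel 90 mm across (top 58 mm above the work surface) turns with it.
- indexer (a joint): Angle of the index knob in rad, growing as it turns clockwise seen from above. Seven stops 0.393 rad (22.5 degrees) apart: home is 0 (green tick, where the knob starts), the clicks follow at 0.393, 0.785, 1.178 (third), and on to 2.356 (last). A sprung ball falls into each stop and centres the knob; it takes about 0.1 N m to turn it out of a stop.
- clean_sheet: Fixed white sheet 200 x 200 mm, 2 mm thick, lying beside the stage on one side or the other; origin at the centre of its underside on the work surface.
- kit_tray: Fixed green tray 200 x 200 x 28 mm beside the stage on the side opposite the sheet.
- brush: Bystander: brush 150 mm long, lying in the tray.
- wax_tin: Bystander: small steel tin 34 mm across, 14 mm tall, standing on the stage's housing between the well and the knob.
- powder_jar: Bystander: amber jar 54 mm across, 78 mm tall, black cap, at the back.
- print_tube: Bystander: clear upright tube 90 mm across, 180 mm tall, at the back.
- torch: Bystander: black torch 160 mm long, 36 mm thick, lying near the robot.
- marker: Bystander: red and white marker pen 135 mm long, 18 mm thick, lying near the robot.
- scissors: Bystander: scissors 150 mm long, 8 mm thick, lying to the left of the stage, beyond the sheet or tray.
Mind the look-alikes: they are no part of the job. There is more than one size of the part that bears lid_center; the job needs the smallest.

How it is judged:
By the outcome, as a careful person would: the job done as asked, in the order asked, and still so for the second after the job is handed in, while the arm keeps its last pose, push and grip.
It also fails if it takes over 61 s, if anything falls off the work surface, if the arm or the gripper's body presses on something with over 40 N, if the wrist force passes 120 N, or if a joint passes its speed limit or range.

## Working session

There is one attempt and no reset: what is moved stays moved. The work goes in short steps, Python scripts to look and compute and a tool call to move; the robot and the scene stay as the last step left them, time stands still between calls to the robot, and variables do not carry over. Pictures are saved under pics/ and viewed, and the job is handed in when it is done.

Besides the shell and the picture viewer there is one more tool, called after "Emit:" by a JSON object that holds its "op" and its "data", one argument or row to a line. apply_moves: Moves the arm, as the interface text tells. Its arguments: {"type":"object","properties":{"motion":{"type":"array"},"squeeze":{"type":"number"}},"required":["motion"]}

```bash
ls; mkdir -p pics; cat > h.py <<'E'
import numpy as np, cv2
from workcell import arm
def snap(n,f):
    c=arm.calibration(n); p,d=arm.grab_frame(n)
    cv2.imwrite(f'pics/{f}.png',p[:,:,::-1]); np.savez(f'pics/{f}.npz',p=p,d=d,K=np.array([c['fx'],c['fy'],c['cx'],c['cy']]),T=np.array(c['cam_to_world']))
    return p,d,c
def load(f):
    z=np.load(f'pics/{f}.npz'); return z['p'],z['d'],z['K'],z['T']
def ray(K,T,u,v):
    d=T[:3,:3]@np.array([(u-K[2])/K[0],(v-K[3])/K[1],1.]); return T[:3,3],d
def plane(K,T,u,v,z):
    o,d=ray(K,T,u,v); return o+d*(z-o[2])/d[2]
def cloud(d,K,T):
    v,u=np.mgrid[:d.shape[0],:d.shape[1]]
    P=np.stack([(u-K[2])/K[0]*d,(v-K[3])/K[1]*d,d],-1)
    return P@T[:3,:3].T+T[:3,3]
E
python3 - <<'E'
from h import *
for n in ["scene","top","wrist"]:
    p,d,c=snap(n,n+'0'); print(n,c)
print(arm.get_state())
E
```

```text
pics
scene {'fx': 353.54810128510076, 'fy': 353.54810128510076, 'cx': 257.039724552644, 'cy': 189.43933366156213, 'cam_to_world': array([[-0.57498111,  0.46268519, -0.67477339,  1.24304431],
       [ 0.81796665,  0.34331701, -0.46158856,  0.58732685],
       [ 0.01809099, -0.81734683, -0.57586185,  0.70759201],
       [ 0.        ,  0.        ,  0.        ,  1.        ]])}
top {'fx': 376.4357123993069, 'fy': 376.4357123993069, 'cx': 261.50743307834165, 'cy': 190.25533558256026, 'cam_to_world': array([[ 0.01178867, -0.99692224,  0.07750537,  0.44568975],
       [-0.99988457, -0.01249568, -0.00864341,  0.10724151],
       [ 0.00958529, -0.07739453, -0.99695447,  1.07914864],
       [ 0.        ,  0.        ,  0.        ,  1.        ]])}
wrist {'fx': 267.66320562469843, 'fy': 267.66320562469843, 'cx': 256.6794769624055, 'cy': 193.59724067793, 'cam_to_world': array([[ 0.43983426, -0.85069768, -0.28785288,  0.31601399],
       [-0.89807671, -0.4173461 , -0.13885406, -0.45747171],
       [-0.00201145,  0.31958674, -0.94755489,  0.38497525],
       [ 0.        ,  0.        ,  0.        ,  1.        ]])}
{'time_s': 0.15, 'q': array([-1.33031084e+00,  3.81018596e-01,  1.29801411e+00,  7.44666650e-06,
        1.46360212e+00, -2.15301831e-01]), 'joint_velocities': array([ 2.18698689e-05, -1.96961528e-03, -2.57548172e-03,  8.61688390e-04,
       -7.42947994e-04,  1.22744973e-03]), 'tau': array([ 2.11712773e-03, -4.38081193e+01, -2.24615318e+01,  7.13339006e-02,
        3.42988980e-02, -9.12465043e-05]), 'ee_pos': array([ 0.24204124, -0.49364729,  0.23831624]), 'ee_rot': array([[ 8.97915132e-01,  4.40168556e-01, -2.41027575e-04],
       [ 4.40168562e-01, -8.97914589e-01,  1.01394418e-03],
       [ 2.29884171e-04, -1.01652859e-03, -9.99999457e-01]]), 'wrist_force': array([-0.09386295, -0.1368514 , -0.74825009]), 'ft_torque': array([-0.00571584,  0.03909496,  0.00442818]), 'grip_width': 0.08819962998670024}
```

View pics/top0.png

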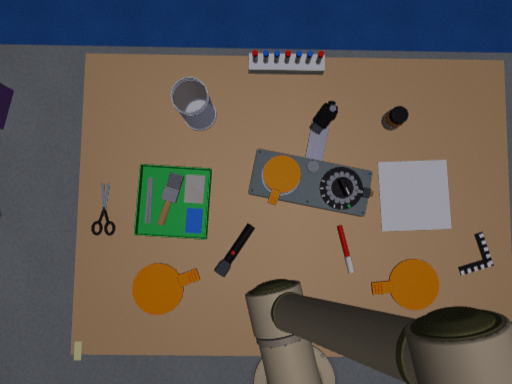

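View pics/scene0.png

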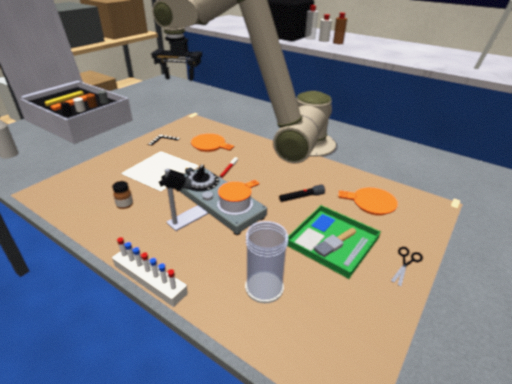

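View pics/wrist0.png

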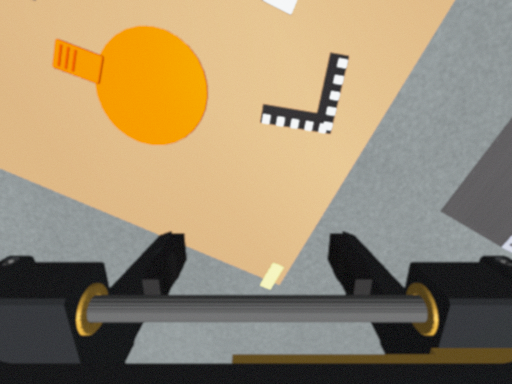

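Top view: orange lids at (281,175) on the stage's well, at (158,289) and (413,284) on the bench. White sheet at (415,195), knob at (342,187), tin at (313,166). I'll crop and measure.

```bash
python3 - <<'E'
from h import *
p,d,K,T=load('top0')
c=p[140:225,240:380]; cv2.imwrite('pics/top0c.png',cv2.resize(c[:,:,::-1],None,fx=5.5,fy=5.5,interpolation=cv2.INTER_CUBIC))
P=cloud(d,K,T)
hsv=cv2.cvtColor(p,cv2.COLOR_RGB2HSV)
m=cv2.inRange(hsv,(8,200,150),(20,255,255))
n,l,s,ce=cv2.connectedComponentsWithStats(m)
for i in range(1,n):
    if s[i,4]<100: continue
    mm=l==i; z=np.median(P[mm][:,2])
    # disc: opening to drop tongue
    o=cv2.morphologyEx(mm.astype(np.uint8),cv2.MORPH_OPEN,cv2.getStructuringElement(cv2.MORPH_ELLIPSE,(21,21)))
    cs=max(cv2.findContours(o,0,1)[0],key=cv2.contourArea); (u,v),r=cv2.minEnclosingCircle(cs)
    eq=np.sqrt(o.sum()/np.pi)
    t=mm&(o==0); t2=cv2.morphologyEx(t.astype(np.uint8),cv2.MORPH_OPEN,np.ones((3,3),np.uint8)); vv,uu=np.nonzero(t2)
    M=cv2.moments(o,True);u,v=M['m10']/M['m00'],M['m01']/M['m00']
    C=plane(K,T,u,v,z); tg=plane(K,T,uu.mean(),vv.mean(),z) if len(uu) else None
    print(s[i],'px',u,v,'z',z,'C',C,'diam',2*eq*1.0/K[0]*(d[int(v),int(u)]),'tongue',tg)
m=cv2.inRange(hsv,(0,0,190),(180,40,255)); n,l,s,ce=cv2.connectedComponentsWithStats(m)
for i in range(1,n):
    if s[i,4]>2000:
        q=P[l==i]; cs=max(cv2.findContours((l==i).astype(np.uint8),0,1)[0],key=cv2.contourArea)
        box=cv2.boxPoints(cv2.minAreaRect(cs)); print('sheet',s[i],np.median(q[:,2]),[plane(K,T,*b,0.002).round(4) for b in box])
E
```

```text
[ 264  156   36   48 1123] px 281.65587044534414 172.78643724696357 z 0.09483545976921248 C [0.56901973 0.0461894  0.09483546] diam 0.0933206517928501 tongue [0.50845418 0.06703423 0.09483546]
[ 373  260   66   50 2082] px 413.72893772893775 284.2244897959184 z 0.022164487260303845 C [ 0.27176528 -0.32717495  0.02216449] diam 0.13690038663828336 tongue [ 0.26347981 -0.24688496  0.02216449]
[ 133  264   66   50 2165] px 156.60537190082644 288.838326446281 z 0.02321150398046523 C [0.25222705 0.38339143 0.0232115 ] diam 0.13674530265086957 tongue [0.28349248 0.30029034 0.0232115 ]
```

View pics/top0c.png

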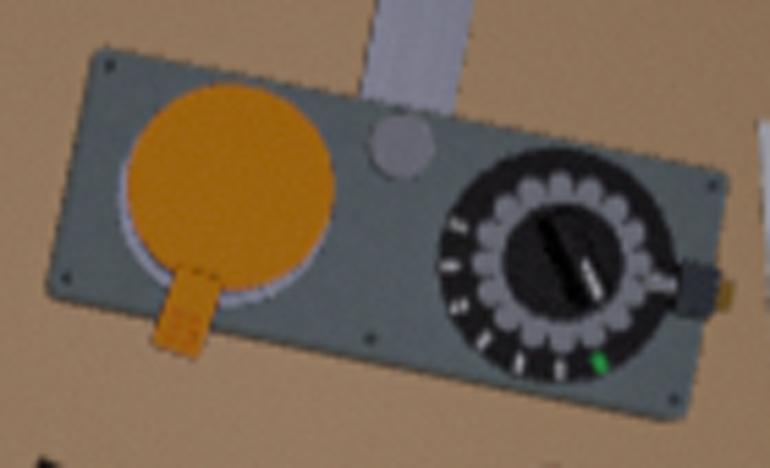

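The stage lid measures about 100 mm across (tongue towards -x, +y). The two on the bench measure about 137 mm, so they are the look-alikes. I choose the lid at (281,175) on the well; its crop matches the description. Next, a view closer up.

Emit:
{"op": "apply_moves", "data": {
  "motion": [0.08,0.024,0.0495,0.002,-4.5,0.08,0.024,0.0495,0.002,-4.5,0.08,0.024,0.0495,0.002,-4.5,0.08,0.024,0.0495,0.002,-4.5,0.08,0.024,0.0495,0.002,-4.5,0.08,0.024,0.0495,0.002,-4.5,0.08,0.024,0.0495,0.002,-4.5,0.08,0.024,0.0495,0.002,-4.5,0.08,0.024,0.0495,0.002,-4.5,0.08,0.024,0.0495,0.002,-4.5,0.08,0,0,0,0]
}}

```text
time_s: 1.52
ee_pos: [0.4827, 0.0039, 0.2585]
ee_rot: [[0.948, -0.32, -0.0], [-0.32, -0.948, 0.0], [-0.0, -0.0, -1.0]]
wrist_force: [-0.5, -0.1, -0.1]
grip_width: 0.0801
```

```bash
python3 - <<'E'
from h import *
s=arm.get_state(); print(s['time_s'],s['ee_pos'],s['joint_velocities'].round(3),s['q'].round(2))
p,d,c=snap('wrist','w1'); snap('top','top1')
c=cv2.resize(p[:,:,::-1],(768,576),interpolation=cv2.INTER_CUBIC); cv2.imwrite('pics/w1b.png',c)
E
```

```text
1.525 [0.48271186 0.00392828 0.25848899] [-0.078 -0.016  0.032 -0.019 -0.006 -0.084] [-0.24  0.25  1.44  0.    1.46  1.66]
```

View pics/w1b.png

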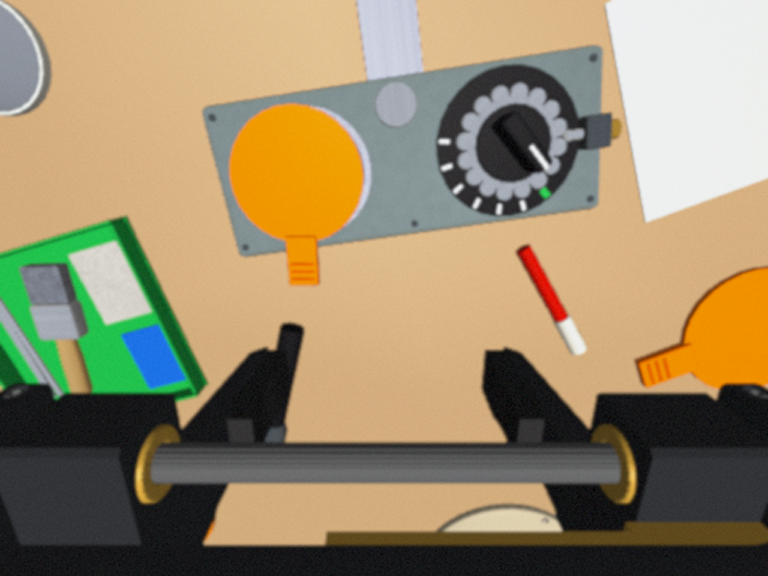

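View pics/top1.png

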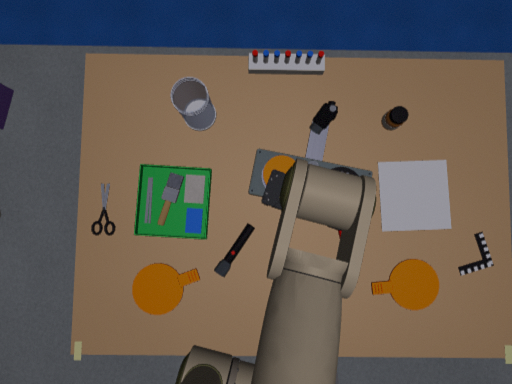

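The wrist view (768x576 scale) shows the lid's disc at (298,172), its tongue at (303,260), the knob bar at (520,140) with the white line towards the green tick at (545,192), and the sheet's corner at the right. Now the measurements from both views.

```bash
python3 - <<'E'
from h import *
def tri(a,b):
    A=[];B=[]
    for o,d in (a,b):
        d=d/np.linalg.norm(d); Q=np.eye(3)-np.outer(d,d); A.append(Q);B.append(Q@o)
    return np.linalg.lstsq(np.vstack(A),np.hstack(B),rcond=None)[0]
R={}
for f,ks in (('top0',21),('w1',51)):
    p,d,K,T=load(f); P=cloud(d,K,T); hsv=cv2.cvtColor(p,cv2.COLOR_RGB2HSV)
    m=cv2.inRange(hsv,(5,180,120),(22,255,255)); n,l,s,ce=cv2.connectedComponentsWithStats(m)
    i=l[172,282] if f=='top0' else l[115,198]
    mm=(l==i).astype(np.uint8)
    o=cv2.morphologyEx(mm,cv2.MORPH_OPEN,cv2.getStructuringElement(cv2.MORPH_ELLIPSE,(ks,ks)))
    cs=max(cv2.findContours(o,0,1)[0],key=cv2.contourArea)
    e=cv2.fitEllipse(cs); u,v=e[0]
    t=cv2.morphologyEx(((mm>0)&(o==0)).astype(np.uint8),cv2.MORPH_OPEN,np.ones((5,5) if f!='top0' else (3,3),np.uint8)); vv,uu=np.nonzero(t)
    zl=np.median(P[cv2.erode(o,np.ones((7,7)))>0][:,2]); zt=np.median(P[cv2.erode(t,np.ones((3,3)))>0][:,2])
    C=plane(K,T,u,v,zl); tg=plane(K,T,uu.mean(),vv.mean(),zt)
    print(f,'lid',C.round(4),'tongue',tg.round(4),'yaw(lid x)',np.degrees(np.arctan2(*(C-tg)[1::-1])).round(1),'dist',np.linalg.norm((C-tg)[:2]), 'n',len(uu))
    # tongue box
    cs=max(cv2.findContours(t,0,1)[0],key=cv2.contourArea); bx=cv2.boxPoints(cv2.minAreaRect(cs)); 
    W=np.array([plane(K,T,*b,zt) for b in bx]); print('tongue box ctr',W.mean(0).round(4), 'sides',[ (np.linalg.norm(W[i]-W[i-1]).round(4), np.degrees(np.arctan2(*(W[i]-W[i-1])[1::-1])).round(1)) for i in range(2)])
    # disc edge points in world
    Wd=np.array([plane(K,T,*q[0],zl) for q in cs])
    R[f]=(ray(K,T,u,v),ray(K,T,uu.mean(),vv.mean()))
print('tri lid',tri(R['top0'][0],R['w1'][0]),'tongue',tri(R['top0'][1],R['w1'][1]))
# sheet
p,d,K,T=load('top0'); hsv=cv2.cvtColor(p,cv2.COLOR_RGB2HSV)
m=cv2.inRange(hsv,(0,0,150),(180,40,255)); n,l,s,ce=cv2.connectedComponentsWithStats(m); i=l[195,415]; print(s[i])
cs=max(cv2.findContours((l==i).astype(np.uint8),0,1)[0],key=cv2.contourArea); bx=cv2.boxPoints(cv2.minAreaRect(cs)); W=np.array([plane(K,T,*b,.002) for b in bx]); print('sheet',W.round(3),W.mean(0))
print(np.median(cloud(d,K,T)[l==i][:,2]))
p,d,K,T=load('w1');P=cloud(d,K,T)
print('knob region z'); 
c=p[30:150,280:420]; cv2.imwrite('pics/w1k.png',cv2.resize(c[:,:,::-1],None,fx=5.5,fy=5.5,interpolation=cv2.INTER_CUBIC))
q=P[40:145,285:395]; zz=q[...,2]
b=zz>0.092; vv,uu=np.nonzero(b); pts=q[b]; print(len(pts),pts.mean(0),np.median(pts[:,2]))
r=cv2.minAreaRect(pts[:,:2].astype(np.float32)*1000); print(r)
# disc z 0.060-0.068
b=(zz>.061)&(zz<.069); x=q[b]; print('disc',len(x),np.median(x,axis=0), cv2.minEnclosingCircle(x[:,:2].astype(np.float32)))
# green
hsv=cv2.cvtColor(p,cv2.COLOR_RGB2HSV); g=cv2.inRange(hsv,(45,100,80),(80,255,255)); g[:, :300]=0; vv,uu=np.nonzero(g); print('green',uu.mean(),vv.mean(),P[g>0].mean(0))
E
```

```text
top0 lid [0.5671 0.0467 0.0946] tongue [0.5042 0.0679 0.0981] yaw(lid x) -18.6 dist 0.06636359987293555 n 105
tongue box ctr [0.5044 0.0677 0.0981] sides [(np.float64(0.0214), np.float64(72.2)), (np.float64(0.0331), np.float64(-17.8))]
w1 lid [0.5699 0.0439 0.0958] tongue [0.5056 0.0646 0.0989] yaw(lid x) -17.8 dist 0.06757124218532808 n 563
tongue box ctr [0.5053 0.0652 0.0989] sides [(np.float64(0.0342), np.float64(-23.2)), (np.float64(0.0232), np.float64(-108.6))]
tri lid [0.5693569  0.04633828 0.08325434] tongue [0.50430448 0.06736681 0.09022188]
[ 378  160   73   71 4643]
sheet [[ 0.615 -0.238  0.002]
 [ 0.63  -0.438  0.002]
 [ 0.43  -0.444  0.002]
 [ 0.416 -0.247  0.002]] [ 0.52267156 -0.34187367  0.002     ]
0.0010174528784658854
knob region z
692 [ 0.53883718 -0.11312718  0.1228279 ] 0.09843666907271692
((553.0308227539062, -86.0844497680664), (120.66974639892578, 38.334083557128906), 65.3126449584961)
disc 1355 [ 0.53607602 -0.11576855  0.06451757] ((0.5308766961097717, -0.1384875774383545), 0.04718911647796631)
green 362.88461538461536 128.25 [ 0.48703596 -0.14410857  0.04720005]
```

View pics/w1k.png

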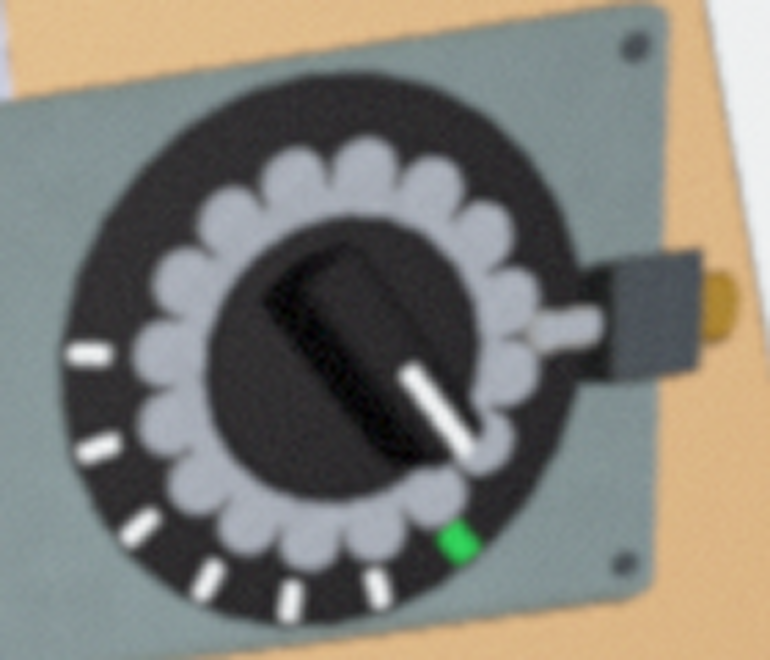

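Emit:
{"op": "apply_moves", "data": {
  "motion": [0.06,0.0115,0.0322,-0.04,0.3,0.06,0.0115,0.0322,-0.04,0,0.06,0,0,-0.035,0,0.06,0,0,-0.03,0,0.06,0,0,-0.02,0,0.06,0,0,0,0,0.06,0,0,0,0]
}}

```text
time_s: 2.5
ee_pos: [0.5055, 0.0647, 0.0946]
ee_rot: [[0.948, -0.32, 0.001], [-0.32, -0.948, -0.0], [0.001, -0.0, -1.0]]
wrist_force: [-0.9, -0.3, 0.9]
grip_width: 0.0602
```

```bash
python3 - <<'E'
from h import *
s=arm.get_state(); print(s['time_s'],s['ee_pos'],s['joint_velocities'].round(3))
p,d,c=snap('wrist','w2'); 
c=cv2.resize(p[:,:,::-1],(768,576),interpolation=cv2.INTER_CUBIC); cv2.imwrite('pics/w2b.png',c)
E
```

```text
2.5 [0.50547779 0.06470024 0.0946119 ] [ 0.01  -0.007 -0.006 -0.001 -0.002  0.004]
```

View pics/w2b.png

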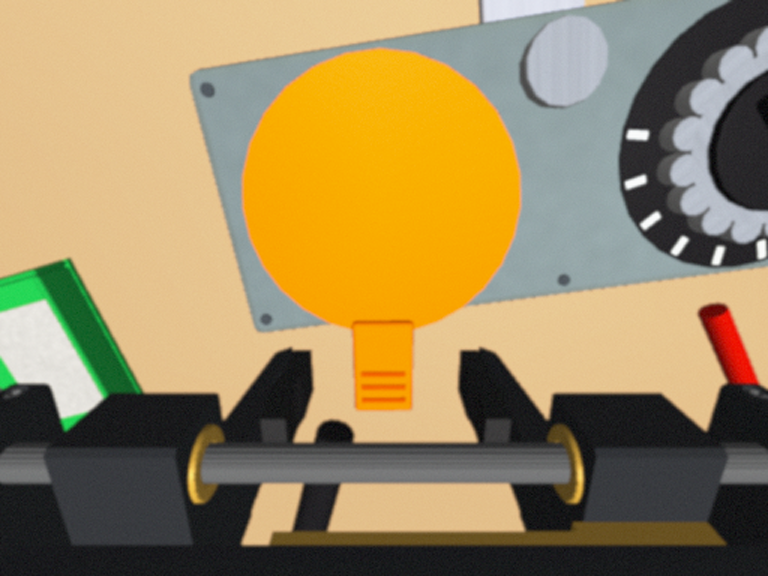

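The view shows the tongue at (383,365), midway between the fingertips at (311,350) and (460,350), and aligned with them. I'll lower 11 mm and close.

Emit:
{"op": "apply_moves", "data": {
  "motion": [0.06,0,0,-0.011,0,0.02,0,0,0,0,0.02,0,0,0,0,0.02,0,0,0,0,0.02,0,0,0,0,0.02,0,0,0,0],
  "squeeze": 25
}}

```text
time_s: 3.3
ee_pos: [0.5052, 0.0656, 0.0829]
ee_rot: [[0.948, -0.319, 0.0], [-0.319, -0.948, 0.0], [0.0, -0.0, -1.0]]
wrist_force: [-0.8, 0.3, 1.3]
grip_width: 0.0233
```

Emit:
{"op": "apply_moves", "data": {
  "motion": [0.015,0.0003,-0.0001,0.005,0,0.015,0.0005,-0.0002,0.0052,0,0.015,0.0007,-0.0002,0.0051,0,0.015,0.0009,-0.0003,0.0051,0,0.015,0.0011,-0.0004,0.005,0,0.015,0.0013,-0.0004,0.005,0,0.015,0.0015,-0.0005,0.0049,0,0.015,0.0017,-0.0006,0.0048,0,0.015,0,0,0,0]
}}

```text
time_s: 4.42
ee_pos: [0.5134, 0.0628, 0.1232]
ee_rot: [[0.948, -0.319, 0.001], [-0.319, -0.948, -0.0], [0.001, -0.0, -1.0]]
wrist_force: [0.2, -0.0, -1.6]
grip_width: 0.024
```

```bash
python3 - <<'E'
from h import *
s=arm.get_state(); print(s['time_s'],s['ee_pos'],s['wrist_force'])
p,d,c=snap('wrist','w3'); q,_,_=snap('scene','s3')
c=np.hstack([cv2.resize(p,(400,300)),cv2.resize(q[120:270,150:350],(400,300),interpolation=cv2.INTER_CUBIC)]); cv2.imwrite('pics/w3b.png',c[:,:,::-1])
P=cloud(*[load('w3')[i] for i in (1,2,3)])
m=cv2.inRange(cv2.cvtColor(p,cv2.COLOR_RGB2HSV),(5,180,120),(22,255,255)); m[:10]=0
n,l,st,_=cv2.connectedComponentsWithStats(m); i=1+np.argmax(st[1:,4]); x=P[cv2.erode((l==i).astype(np.uint8),np.ones((5,5)))>0]
c=x.mean(0); u,sv,vt=np.linalg.svd(x-c,full_matrices=False); nn=vt[2]*np.sign(vt[2][2]); print('normal',nn,'tilt',np.degrees(np.arccos(nn[2])),c, x[:,2].min(),x[:,2].max())
E
```

```text
4.425 [0.51335908 0.06278577 0.12318196] [ 0.15106961 -0.02227058 -1.56940687]
normal [ 0.01143993 -0.00407498  0.99992626] tilt 0.695818803086413 [0.57525948 0.04168645 0.13645478] 0.13281932345139472 0.2699711876232908
```

View pics/w3b.png

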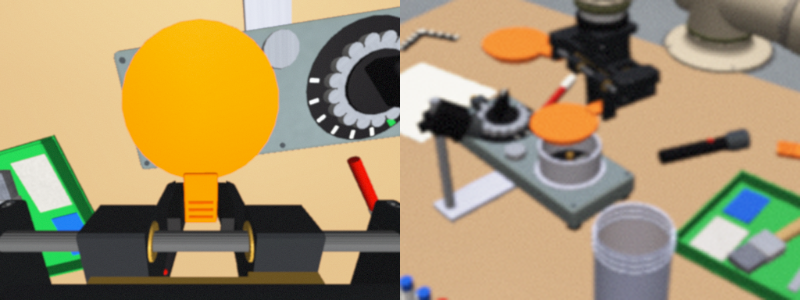

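The view shows that the 25 N grip held the lid level (tilt 0.7°, clear of the rim), so it didn't tip. I'll reverse the path to reseat it, then tip it with a light grip.

Emit:
{"op": "apply_moves", "data": {
  "motion": [0.015,-0.004,0.0013,-0.007,0,0.015,-0.004,0.0014,-0.007,0,0.015,0,0,-0.007,0,0.015,0,0,-0.007,0,0.015,0,0,-0.006,0,0.015,0,0,-0.005,0,0.015,0,0,-0.0015,0,0.015,0,0,0,0]
}}

```text
time_s: 5.52
ee_pos: [0.5051, 0.0655, 0.0827]
ee_rot: [[0.948, -0.319, 0.0], [-0.319, -0.948, -0.0], [0.0, 0.0, -1.0]]
wrist_force: [-1.7, -0.1, 4.0]
grip_width: 0.0237
```

```bash
cat > lid.py <<'E'
from h import *
import sys
def lidstat(f,view=True):
    s=arm.get_state(); print(s['time_s'],s['ee_pos'].round(4),s['wrist_force'].round(2),s['grip_width'].round(4))
    p,d,c=snap('wrist','w'+f); q,_,_=snap('scene','s'+f)
    c=np.hstack([cv2.resize(p,(400,300)),cv2.resize(q[120:270,150:350],(400,300),interpolation=cv2.INTER_CUBIC)]); cv2.imwrite(f'pics/c{f}.png',c[:,:,::-1])
    P=cloud(*[load('w'+f)[i] for i in (1,2,3)])
    m=cv2.inRange(cv2.cvtColor(p,cv2.COLOR_RGB2HSV),(5,180,120),(22,255,255))
    o=cv2.morphologyEx(m,cv2.MORPH_OPEN,cv2.getStructuringElement(cv2.MORPH_ELLIPSE,(81,81)))
    x=P[cv2.erode(o,np.ones((9,9)))>0]; c=np.median(x,0); x=x[np.abs(x[:,2]-c[2])<.06]
    c=x.mean(0); u,sv,vt=np.linalg.svd(x-c,full_matrices=False); nn=vt[2]*np.sign(vt[2][2]); print('normal',nn.round(3),'tilt',np.degrees(np.arccos(nn[2])).round(1),c.round(4),x[:,2].min().round(4),x[:,2].max().round(4))
lidstat(sys.argv[1])
E
python3 lid.py 4
```

```text
Traceback (most recent call last):
  File "lid.py", line 12, in <module>
    lidstat(sys.argv[1])
    ~~~~~~~^^^^^^^^^^^^^
  File "lid.py", line 4, in lidstat
    s=arm.get_state(); print(s['time_s'],s['ee_pos'].round(4),s['wrist_force'].round(2),s['grip_width'].round(4))
                                                                                        ^^^^^^^^^^^^^^^^^^^^^
AttributeError: 'float' object has no attribute 'round'
```

```bash
sed -i "s/s\['grip_width'\].round(4)/s['grip_width']/" lid.py; python3 lid.py 4
```

```text
5.525 [0.5051 0.0655 0.0827] [-1.7  -0.09  3.96] 0.023723035028751484
normal [-0.003  0.     1.   ] tilt 0.2 [0.5716 0.0429 0.096 ] 0.0929 0.1001
```

View pics/c4.png

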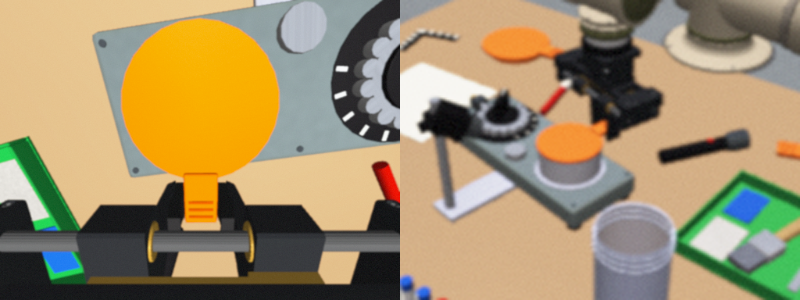

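The lid is reseated flush (tilt 0.2°, top at 0.096). Now a 3 N grip and a 10° tip, then a check.

Emit:
{"op": "apply_moves", "data": {
  "motion": [0.015,0,0,0.0005,0,0.015,0,0,0,0,0.015,0.0003,-0.0001,0.005,0,0.015,0.0005,-0.0002,0.0052,0,0.015,0.0007,-0.0002,0.0051,0,0.015,0.0009,-0.0003,0.0051,0],
  "squeeze": 3
}}

```text
time_s: 6.38
ee_pos: [0.5076, 0.0647, 0.1037]
ee_rot: [[0.948, -0.319, 0.0], [-0.319, -0.948, -0.0], [0.0, -0.0, -1.0]]
wrist_force: [1.1, -0.2, -0.4]
grip_width: 0.0241
```

```bash
python3 lid.py 5
```

```text
6.375 [0.5076 0.0647 0.1037] [ 1.1  -0.25 -0.42] 0.024065184675427526
normal [ 0.173 -0.058  0.983] tilt 10.5 [0.5752 0.0437 0.1032] 0.0942 0.1135
```

View pics/c5.png

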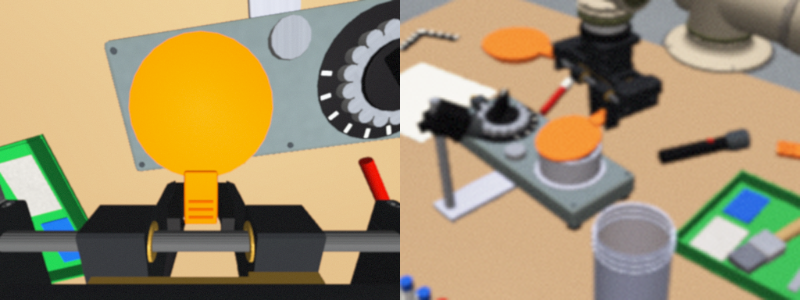

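It tips as wanted (10.5°, far edge on the rim). I'll continue to about 20°.

Emit:
{"op": "apply_moves", "data": {
  "motion": [0.015,0.0011,-0.0004,0.005,0,0.015,0.0013,-0.0004,0.005,0,0.015,0.0015,-0.0005,0.0049,0,0.015,0.0017,-0.0006,0.0048,0,0.015,0,0,0,0]
}}

```text
time_s: 7.1
ee_pos: [0.5134, 0.0628, 0.1233]
ee_rot: [[0.948, -0.319, 0.001], [-0.319, -0.948, -0.0], [0.001, -0.0, -1.0]]
wrist_force: [1.0, 0.4, -0.6]
grip_width: 0.0238
```

```bash
python3 lid.py 6; python3 - <<'E'
from h import *
# knob from w1 and w6-type frames
for f in ('w1','w2'):
    p,d,K,T=load(f);P=cloud(d,K,T)
    C0=np.array([.535,-.118]); r=np.linalg.norm(P[...,:2]-C0,axis=-1)
    b=(P[...,2]>.090)&(P[...,2]<.104)&(r<.04)
    if b.sum()<50: continue
    x=P[b][:,:2]; rr=cv2.minAreaRect((x*1000).astype(np.float32)); print(f,b.sum(),rr, np.median(P[b][:,2]))
    c=x.mean(0); u,s,vt=np.linalg.svd(x-c,full_matrices=False); print(c,np.degrees(np.arctan2(vt[0][1],vt[0][0])))
    w=(p.min(-1)>180)&(r<.03)&(P[...,2]>.085); print('white',P[w].mean(0),w.sum())
    wv,wu=np.nonzero(w); q=np.array([plane(K,T,a,bb,.098) for a,bb in zip(wu,wv)]); c2=q.mean(0); vt=np.linalg.svd(q[:,:2]-c2[:2],full_matrices=False)[2]; print('line',c2,np.degrees(np.arctan2(vt[0][1],vt[0][0])))
    for lo,hi in ((.061,.068),(.054,.0605)):
        b=(P[...,2]>lo)&(P[...,2]<hi)&(r<.06); x=P[b][:,:2]; print(lo,b.sum(),cv2.minEnclosingCircle(x.astype(np.float32)))
    # grey housing
    hsv=cv2.cvtColor(p,cv2.COLOR_RGB2HSV); b=(abs(P[...,2]-.045)<.004); x=P[b][:,:2]; print('housing',cv2.minAreaRect((x*1000).astype(np.float32)))
E
```

```text
7.1 [0.5134 0.0628 0.1233] [ 1.    0.4  -0.57] 0.02375132179457643
normal [ 0.334 -0.113  0.936] tilt 20.7 [0.5724 0.0424 0.1121] 0.0949 0.1286
w1 660 ((536.23193359375, -122.35795593261719), (48.30561065673828, 14.61008071899414), 23.55727767944336) 0.09822334335536306
[ 0.53694668 -0.1208044 ] -156.1966106197983
white [ 0.52378878 -0.12807699  0.09894539] 55
line [ 0.52367932 -0.12839858  0.098     ] -157.21785915480967
0.061 1241 ((0.5355952978134155, -0.12213777005672455), 0.030631467700004578)
0.054 2113 ((0.534888505935669, -0.1277134120464325), 0.05036170035600662)
housing ((580.4176025390625, 38.79133605957031), (505.9537048339844, 176.8990936279297), 70.08030700683594)
```

View pics/c6.png

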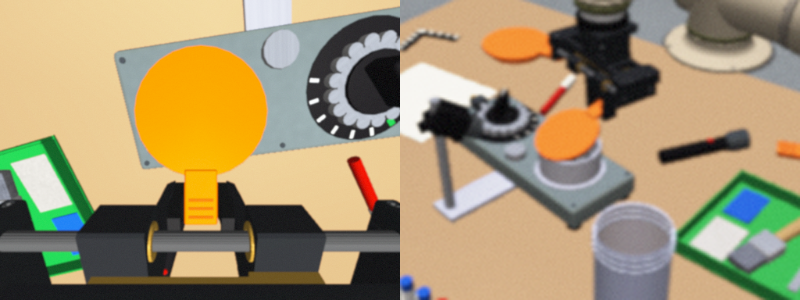

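The lid is tipped 20.7°, its far edge still on the rim. The knob is at (0.536,-0.122), bar yaw 23.6°, top 0.098; both agree with the text. I'll tighten the grip and lift straight up.

Emit:
{"op": "apply_moves", "data": {
  "motion": [0.01,0,0,0,0,0.01,0,0,0,0,0.01,0,0,0.005,0,0.01,0,0,0.015,0,0.01,0,0,0.025,0,0.01,0,0,0.035,0,0.01,0,0,0.035,0,0.01,0,0,0.025,0,0.01,0,0,0.01,0],
  "squeeze": 50
}}

```text
time_s: 8.32
ee_pos: [0.5131, 0.0629, 0.2743]
ee_rot: [[0.948, -0.319, 0.002], [-0.319, -0.948, -0.0], [0.002, -0.0, -1.0]]
wrist_force: [0.1, 0.3, -1.2]
grip_width: 0.0234
```

```bash
python3 lid.py 7;  python3 -c "
from h import *
p,d,K,T=load('s7'); cv2.imwrite('pics/s7c.png',cv2.resize(p[60:290,90:370,::-1],None,fx=2.5,fy=2.5))"
```

```text
8.325 [0.5131 0.0629 0.2743] [ 0.14  0.32 -1.22] 0.02341380898284033
normal [ 0.339 -0.114  0.934] tilt 21.0 [0.5707 0.043  0.2635] 0.2455 0.2843
```

View pics/s7c.png

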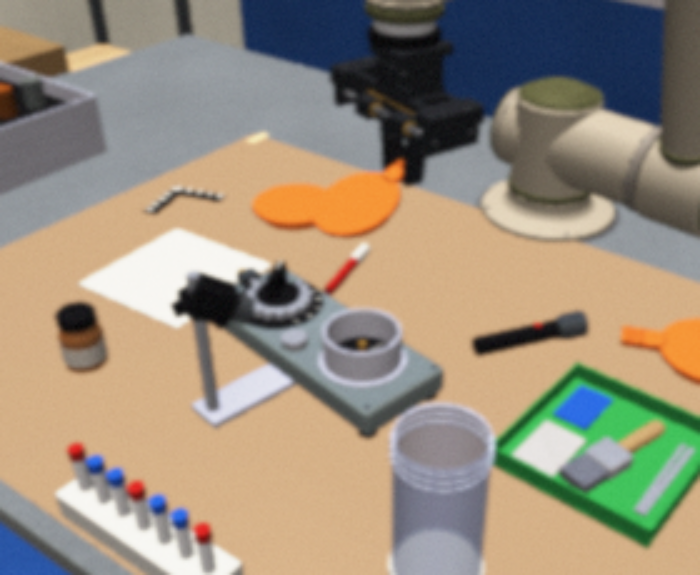

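The scene crop shows the well open at (360,345) and the lid clear of it, tilt unchanged at 21°. On to the sheet.

Emit:
{"op": "apply_moves", "data": {
  "motion": [0.01,-0.002,-0.025,0,1.3,0.01,-0.003,-0.045,0,2.4,0.01,-0.0035,-0.05,0,2.7,0.01,-0.0035,-0.05,0,2.7,0.01,-0.0035,-0.05,0,2.7,0.01,-0.0035,-0.05,0,2.7,0.01,-0.0035,-0.05,0,2.7,0.01,-0.003,-0.045,0,2.4,0.01,-0.002,-0.028,-0.02,1.3,0.01,-0.0015,-0.012,-0.04,0.7,0.01,0,0,-0.04,0,0.01,0,0,-0.04,0,0.01,0,0,0,0]
}}

```text
time_s: 10.05
ee_pos: [0.4827, -0.3408, 0.1295]
ee_rot: [[0.999, 0.052, -0.006], [0.053, -0.999, 0.006], [-0.005, -0.006, -1.0]]
wrist_force: [-0.5, 0.6, -0.6]
grip_width: 0.0236
```

```bash
python3 lid.py 8;  python3 -c "
from h import *
p,d,K,T=load('w8'); cv2.imwrite('pics/w8b.png',cv2.resize(p[:,:,::-1],(768,576)))
P=cloud(d,K,T); m=(p.min(-1)>150)&(abs(P[...,2]-.002)<.006)
n,l,st,_=cv2.connectedComponentsWithStats(m.astype(np.uint8)); i=1+np.argmax(st[1:,4]); x=P[l==i][:,:2]; print(st[i],x.min(0),x.max(0),cv2.minAreaRect((x*1000).astype(np.float32)))
"
```

```text
10.05 [ 0.4827 -0.3408  0.1295] [-0.47  0.58 -0.61] 0.023557989995790944
normal [0.363 0.013 0.932] tilt 21.3 [ 0.5434 -0.3378  0.1182] 0.1 0.1384
[  152    35   225   202 17489] [ 0.41631186 -0.44994359] [ 0.62791708 -0.23794655] ((521.7719116210938, -344.00225830078125), (203.27377319335938, 203.98529052734375), 2.8320226669311523)
```

View pics/w8b.png

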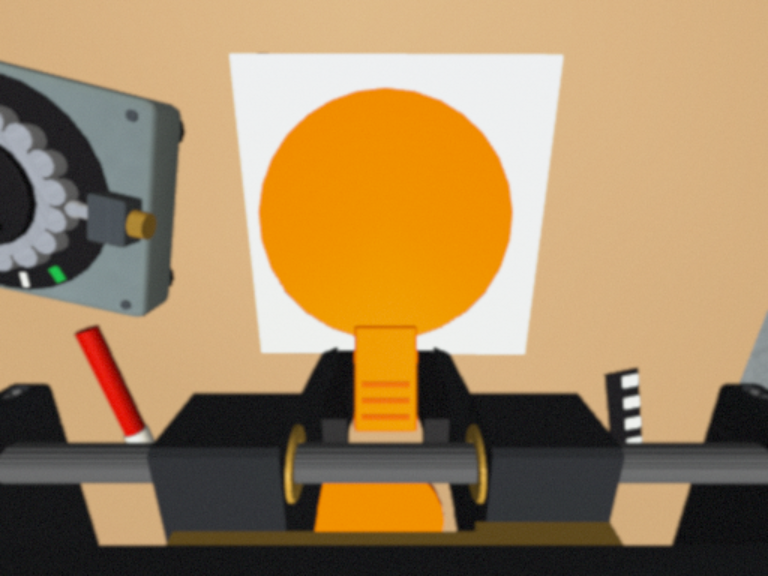

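The view shows the sheet (230-560, 55-352) under the lid with clearance all round. I'll lower to just above contact, then let the lid lie down with a light grip.

Emit:
{"op": "apply_moves", "data": {
  "motion": [0.01,0,-0.001,-0.035,0,0.01,0,0,-0.03,0,0.01,0,0,-0.014,0,0.01,0,0,-0.003,0,0.01,0,0,0,0]
}}

```text
time_s: 10.78
ee_pos: [0.4846, -0.3436, 0.0522]
ee_rot: [[0.999, 0.053, 0.001], [0.053, -0.999, -0.001], [0.001, 0.002, -1.0]]
wrist_force: [0.5, -0.9, -0.2]
grip_width: 0.023
```

Emit:
{"op": "apply_moves", "data": {
  "motion": [0.015,0,0,0,0,0.015,0,0,0,0,0.015,-0.001,0,-0.004,0,0.015,-0.002,0,-0.005,0,0.015,-0.002,0,-0.005,0,0.015,-0.002,0,-0.005,0,0.015,-0.0015,0,-0.005,0,0.015,-0.0015,0,-0.005,0,0.015,-0.001,0,-0.004,0,0.015,0,0,0,0],
  "squeeze": 3
}}

```text
time_s: 12.02
ee_pos: [0.473, -0.3431, 0.0176]
ee_rot: [[0.999, 0.053, -0.0], [0.053, -0.999, 0.0], [-0.0, -0.0, -1.0]]
wrist_force: [-0.6, -0.2, -0.3]
grip_width: 0.0239
```

```bash
python3 lid.py 9; python3 -c "
from h import *
p,d,K,T=load('w9'); cv2.imwrite('pics/w9b.png',cv2.resize(p[:,:,::-1],(600,450)))"
```

```text
12.025 [ 0.473  -0.3431  0.0176] [-0.58 -0.22 -0.29] 0.023917628134269973
normal [0.109 0.005 0.994] tilt 6.2 [ 0.5405 -0.3399  0.0226] 0.0159 0.0323
```

View pics/w9b.png

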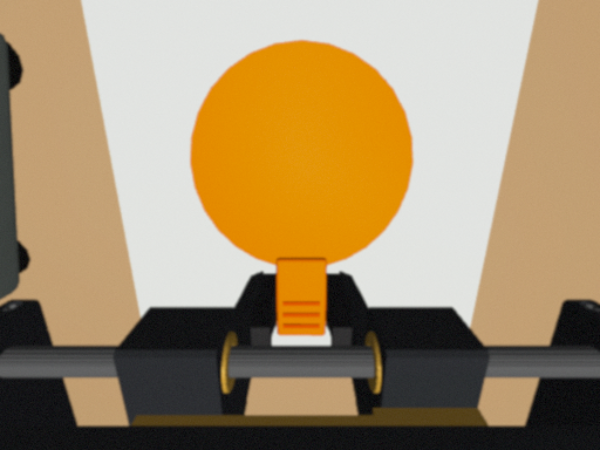

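The lid is at 6° with its far edge on the sheet. I'll lower the last 10 mm and release.

Emit:
{"op": "apply_moves", "data": {
  "motion": [0.015,-0.0005,0,-0.0035,0,0.015,0,0,-0.0035,0,0.015,0,0,-0.003,0,0.015,0,0,0,0]
}}

```text
time_s: 12.62
ee_pos: [0.4726, -0.3431, 0.0077]
ee_rot: [[0.999, 0.053, -0.0], [0.053, -0.999, 0.0], [-0.0, -0.0, -1.0]]
wrist_force: [-0.4, -0.2, -0.1]
grip_width: 0.0237
```

Emit:
{"op": "apply_moves", "data": {
  "motion": [0.05,0,0,0,0,0.05,0,0,0,0,0.05,0,0,0,0,0.05,0,0,0.02,0,0.05,0,0,0.04,0,0.05,0,0,0.06,0,0.05,0,0,0.06,0,0.05,0,0,0.02,0]
}}

```text
time_s: 13.62
ee_pos: [0.4732, -0.3437, 0.2121]
ee_rot: [[0.999, 0.053, 0.004], [0.053, -0.999, -0.005], [0.004, 0.005, -1.0]]
wrist_force: [0.2, -0.3, -0.9]
grip_width: 0.0499
```

```bash
python3 lid.py 10; python3 -c "
from h import *
p,d,K,T=load('w10'); cv2.imwrite('pics/w10b.png',cv2.resize(p[:,:,::-1],(600,450)))"
```

```text
return _methods._mean(a, axis=axis, dtype=dtype,
  ret = um.true_divide(
lid.py:11: RuntimeWarning: Mean of empty slice.
  c=x.mean(0); u,sv,vt=np.linalg.svd(x-c,full_matrices=False); nn=vt[2]*np.sign(vt[2][2]); print('normal',nn.round(3),'tilt',np.degrees(np.arccos(nn[2])).round(1),c.round(4),x[:,2].min().round(4),x[:,2].max().round(4))
Traceback (most recent call last):
  File "lid.py", line 12, in <module>
    lidstat(sys.argv[1])
    ~~~~~~~^^^^^^^^^^^^^
  File "lid.py", line 11, in lidstat
    c=x.mean(0); u,sv,vt=np.linalg.svd(x-c,full_matrices=False); nn=vt[2]*np.sign(vt[2][2]); print('normal',nn.round(3),'tilt',np.degrees(np.arccos(nn[2])).round(1),c.round(4),x[:,2].min().round(4),x[:,2].max().round(4))
                                                                    ~~^^^
IndexError: index 2 is out of bounds for axis 0 with size 0
```

View pics/w10b.png

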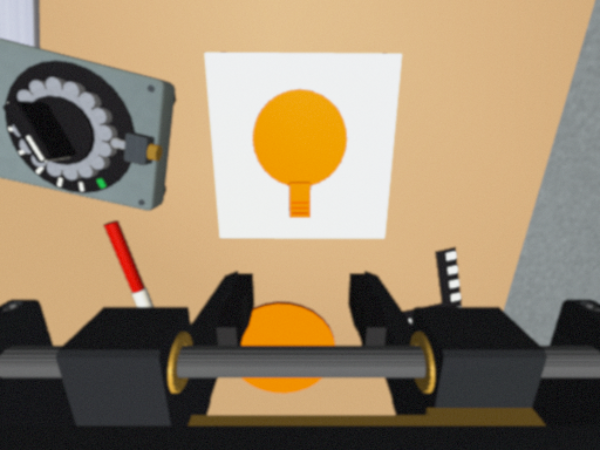

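```bash
python3 - <<'E'
from h import *
p,d,K,T=load('w10');P=cloud(d,K,T)
cv2.imwrite('pics/w10k.png',cv2.resize(p[20:190,0:170,::-1],None,fx=3.5,fy=3.5,interpolation=cv2.INTER_CUBIC))
m=cv2.inRange(cv2.cvtColor(p,cv2.COLOR_RGB2HSV),(5,180,120),(22,255,255)); m[195:]=0
m=cv2.erode(m,np.ones((3,3))); x=P[m>0]; c=x.mean(0); vt=np.linalg.svd(x-c,full_matrices=False)[2]; print('lid',c,x[:,2].min(),x[:,2].max(),vt[2],x.min(0),x.max(0))
C0=np.array([.536,-.122]); r=np.linalg.norm(P[...,:2]-C0,axis=-1)
b=(P[...,2]>.090)&(P[...,2]<.104)&(r<.04); x=P[b][:,:2]; print(b.sum(),cv2.minAreaRect((x*1000).astype(np.float32)))
w=(p.min(-1)>150)&(r<.04)&(P[...,2]>.08); wv,wu=np.nonzero(w); print(w.sum(),P[w].mean(0))
E
```

```text
lid [ 0.53442488 -0.33998467  0.02057808] 0.01639571885446428 0.3591292440430005 [ 0.05138369 -0.99820129  0.03088522] [ 0.45677914 -0.38632814  0.01639572] [ 0.58432216 -0.20293648  0.35912924]
1085 ((536.10595703125, -123.47502136230469), (47.828887939453125, 15.69090747833252), 24.317440032958984)
90 [ 0.52424428 -0.1278244   0.09922255]
```

View pics/w10k.png

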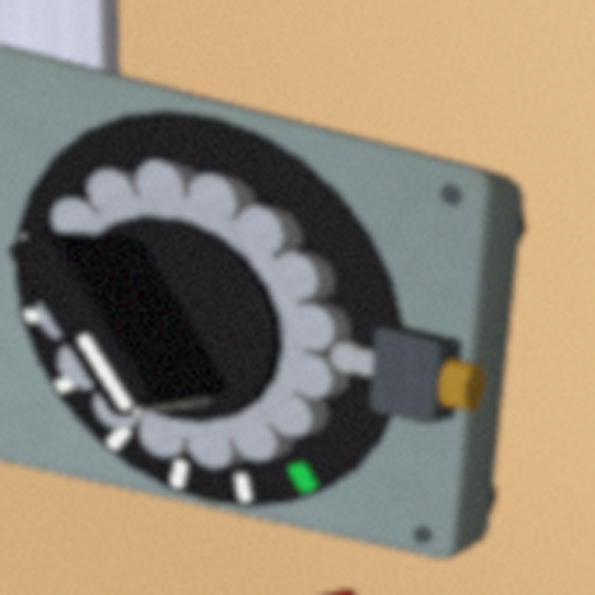

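```bash
python3 - <<'E'
from h import *
for f in ('top0','scene0','s10'):
    p,d,K,T=load(f);P=cloud(d,K,T)
    b=(P[...,2]>.12)&(P[...,2]<.25)&(P[...,0]>.6)&(P[...,0]<.8)&(P[...,1]>-.2)&(P[...,1]<.1)&(d>0)
    x=P[b]; print(f,len(x),np.percentile(x,[1,10,50,90,99],axis=0).round(3).tolist())
s=arm.get_state(); print(s['time_s'],s['ee_pos'])
E
```

```text
top0 533 [[0.664, -0.081, 0.151], [0.673, -0.071, 0.159], [0.696, -0.05, 0.18], [0.72, -0.03, 0.194], [0.738, -0.022, 0.201]]
scene0 541 [[0.672, -0.08, 0.126], [0.686, -0.068, 0.146], [0.714, -0.046, 0.172], [0.732, -0.028, 0.192], [0.741, -0.021, 0.2]]
s10 544 [[0.672, -0.079, 0.122], [0.686, -0.069, 0.145], [0.715, -0.047, 0.171], [0.733, -0.028, 0.191], [0.742, -0.022, 0.2]]
13.725 [ 0.47312882 -0.343611    0.21044403]
```

Lid top z ≈ 0.0186 (flat, 18 mm expected), x extent 0.457-0.584, well inside the sheet. The camera post and lens lie ≥0.14 m from the knob axis, so the gripper clears them. Now the approach to the knob.

Emit:
{"op": "apply_moves", "data": {
  "motion": [0.045,0.0127,0.0442,0,4.2,0.045,0.0127,0.0442,0,4.2,0.045,0.0127,0.0442,0,4.2,0.045,0.0127,0.0442,0,4.2,0.045,0.0127,0.0442,0,4.2,0.045,0,0,-0.035,0,0.045,0,0,-0.045,0,0.045,0,0,0,0,0.045,0,0,0,0]
}}

```text
time_s: 14.85
ee_pos: [0.5365, -0.1224, 0.1288]
ee_rot: [[0.913, 0.407, 0.001], [0.407, -0.913, -0.0], [0.001, 0.001, -1.0]]
wrist_force: [0.0, 0.2, 0.2]
grip_width: 0.045
```

```bash
python3 - <<'E'
from h import *
s=arm.get_state(); print(s['time_s'],s['ee_pos'],np.degrees(np.arctan2(s['ee_rot'][1,0],s['ee_rot'][0,0])),s['q'].round(3))
p,d,c=snap('wrist','w11'); cv2.imwrite('pics/w11b.png',cv2.resize(p[:,:,::-1],(768,576),interpolation=cv2.INTER_CUBIC))
p,d,K,T=load('w11');P=cloud(d,K,T)
C0=np.array([.536,-.122]); r=np.linalg.norm(P[...,:2]-C0,axis=-1)
b=(P[...,2]>.092)&(P[...,2]<.102)&(r<.035); x=P[b][:,:2]; print(b.sum(),cv2.minAreaRect((x*1000).astype(np.float32)))
E
```

```text
14.85 [ 0.53649812 -0.1224163   0.12877594] 24.008680911652146 [-0.44   0.485  1.468  0.     1.188  0.712]
1148 ((536.9074096679688, -122.47947692871094), (47.76677322387695, 13.548543930053711), 23.45851707458496)
```

View pics/w11b.png

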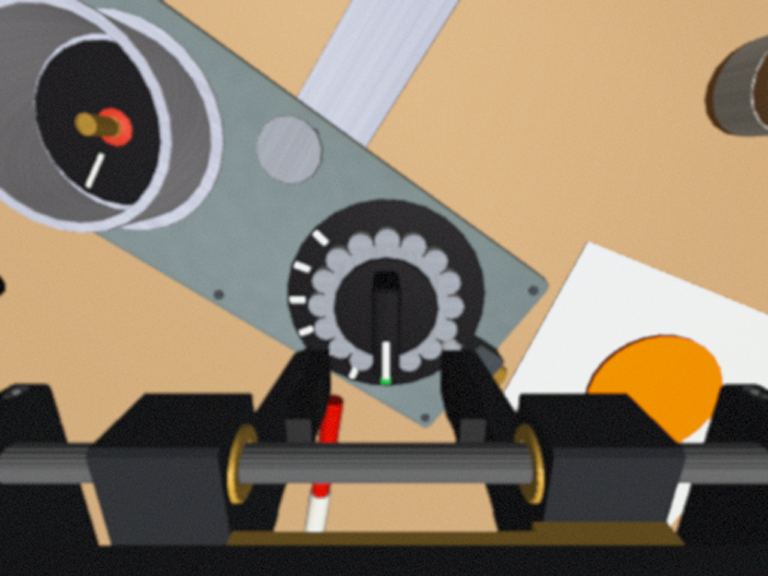

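The bar stands vertical at (387,325) midway between the fingers, its line at the green tick: aligned. I'll descend and grip.

Emit:
{"op": "apply_moves", "data": {
  "motion": [0.045,0.0002,0,-0.025,-0.5,0.045,0,0,-0.02,0,0.045,0,0,-0.01,0,0.045,0,0,-0.0045,0,0.045,0,0,0,0,0.005,0,0,0,0,0.005,0,0,0,0,0.005,0,0,0,0,0.005,0,0,0,0,0.005,0,0,0,0,0.005,0,0,0,0],
  "squeeze": 30
}}

```text
time_s: 16.27
ee_pos: [0.5366, -0.1226, 0.0686]
ee_rot: [[0.917, 0.399, 0.001], [0.399, -0.917, -0.001], [0.0, 0.001, -1.0]]
wrist_force: [1.1, -4.9, 0.4]
grip_width: 0.0135
```

```bash
python3 - <<'E'
from h import *
s=arm.get_state(); print(s['time_s'],s['ee_pos'],np.degrees(np.arctan2(s['ee_rot'][1,0],s['ee_rot'][0,0])),s['q'].round(3),s['ft_torque'],s['grip_width'])
E
```

```text
16.275 [ 0.53656967 -0.12257556  0.0686432 ] 23.51293452265682 [-0.44   0.562  1.537 -0.     1.042  0.721] [-0.6494914  -0.16406351  0.08073622] 0.013468387813715682
```

Emit:
{"op": "apply_moves", "data": {
  "motion": [0.005,0,0,0,-2,0.005,0,0,0,-4,0.005,0,0,0,-4,0.005,0,0,0,-4,0.005,0,0,0,-4,0.005,0,0,0,-4,0.005,0,0,0,-4,0.005,0,0,0,-4,0.005,0,0,0,-4,0.005,0,0,0,-4,0.005,0,0,0,-4,0.005,0,0,0,-4,0.005,0,0,0,-4,0.005,0,0,0,-4,0.005,0,0,0,-4,0.005,0,0,0,-4,0.005,0,0,0,0,0.005,0,0,0,0]
}}

```text
time_s: 18.52
ee_pos: [0.5366, -0.1218, 0.0686]
ee_rot: [[0.783, -0.622, 0.001], [-0.622, -0.783, 0.0], [0.0, -0.001, -1.0]]
wrist_force: [3.3, 0.4, 2.8]
grip_width: 0.0136
```

```bash
cat > kn.py <<'E'
from h import *
import sys
f=sys.argv[1]
s=arm.get_state(); print(s['time_s'],s['ee_pos'],np.degrees(np.arctan2(s['ee_rot'][1,0],s['ee_rot'][0,0])),s['wrist_force'].round(2),s['ft_torque'].round(3),s['grip_width'])
p,d,c=snap('wrist','w'+f); cv2.imwrite(f'pics/w{f}b.png',cv2.resize(p[:,:,::-1],(768,576),interpolation=cv2.INTER_CUBIC))
p,d,K,T=load('w'+f);P=cloud(d,K,T)
C0=np.array([.5365,-.1225]); r=np.linalg.norm(P[...,:2]-C0,axis=-1)
b=(P[...,2]>.092)&(P[...,2]<.102)&(r<.03); x=P[b][:,:2]
if b.sum()>20: print(b.sum(),cv2.minAreaRect((x*1000).astype(np.float32)))
w=(p.min(-1)>150)&(r<.035)&(P[...,2]>.085); print('white',w.sum(), P[w].mean(0) if w.sum() else '')
if w.sum()>10:
    q=P[w].mean(0)[:2]-C0; print('dir',np.degrees(np.arctan2(-q[1],-q[0])))
E
python3 kn.py 12
```

```text
18.525 [ 0.53661254 -0.12184243  0.06862569] -38.43942544620097 [3.27 0.41 2.84] [ 0.236 -0.532 -0.105] 0.013592875058074367
2556 ((539.6429443359375, -127.19515991210938), (36.938228607177734, 37.6497802734375), 1.1839851140975952)
white 94 [ 0.53035073 -0.11794756  0.09928093]
dir -36.51337043500589
```

View pics/w12b.png

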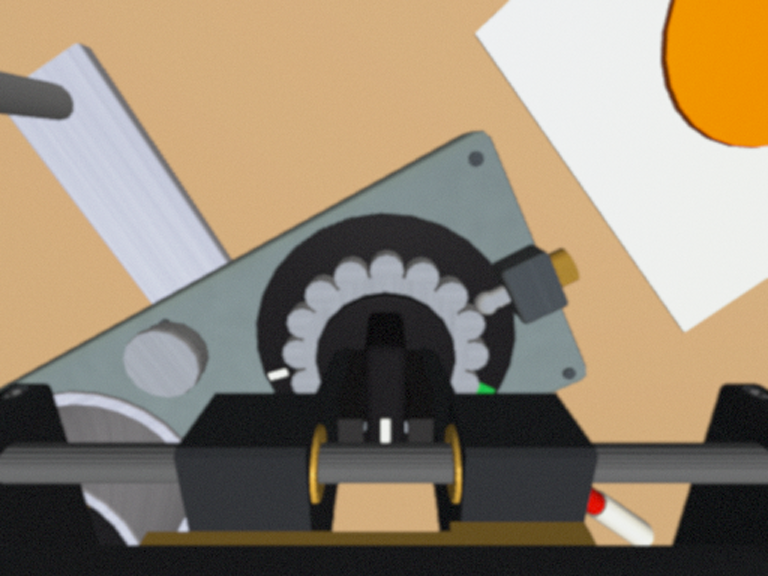

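The bar turns with the fingers: 62° so far, line at (386,430) in the grip. 5.5° remain.

Emit:
{"op": "apply_moves", "data": {
  "motion": [0.005,0,0,0,-2,0.005,0,0,0,-2,0.005,0,0,0,-1.5,0.005,0,0,0,0,0.005,0,0,0,0,0.005,0,0,0,0]
}}

```text
time_s: 19.32
ee_pos: [0.5367, -0.1218, 0.0686]
ee_rot: [[0.719, -0.695, 0.001], [-0.695, -0.719, 0.0], [0.0, -0.001, -1.0]]
wrist_force: [5.4, 3.2, 4.1]
grip_width: 0.014
```

```bash
python3 kn.py 13; python3 - <<'E'
from h import *
# angular phase of star-wheel lobes: w1 (home) vs w13, in world frame about knob axis, plane z=.058
C=np.array([.5365,-.1225])
for f in ('w10','w11','w12','w13'):
    p,d,K,T=load(f); ph=[];best=None
    g=cv2.cvtColor(p,cv2.COLOR_RGB2GRAY).astype(np.float32)
    a=np.radians(np.arange(0,360,.5)); Ti=np.linalg.inv(T); out=[]
    vals=[]
    for rr in (.041,.043):
        W=np.stack([C[0]+rr*np.cos(a),C[1]+rr*np.sin(a),0*a+.058,0*a+1]); c=Ti@W; u=K[0]*c[0]/c[2]+K[2]; v=K[1]*c[1]/c[2]+K[3]
        vals.append(cv2.remap(g,u.astype(np.float32)[None],v.astype(np.float32)[None],1)[0])
    y=np.mean(vals,0); deg=np.degrees(a)
    # arc away from the gripper: tool +x side
    yaw=dict(w10=3,w11=24,w12=-38.4,w13=-44)[f]; m=np.abs((deg-yaw+180)%360-180)<65
    z=np.sum((y[m]-y[m].mean())*np.exp(-1j*16*a[m])); print(f,'lobe phase deg (mod 22.5)',(-np.degrees(np.angle(z))/16)%22.5,abs(z))
E
```

```text
19.325 [ 0.53667002 -0.12184473  0.0686272 ] -44.04679053002735 [5.44 3.19 4.14] [ 0.537 -0.785  0.051] 0.01396290306181604
2553 ((540.953125, -125.19374084472656), (38.6591911315918, 37.455753326416016), 7.060242176055908)
white 93 [ 0.53084134 -0.11744176  0.09930259]
dir -41.793305985730555
w10 lobe phase deg (mod 22.5) 1.6712936348056604 5634.994848061611
w11 lobe phase deg (mod 22.5) 0.5911094631592696 6604.880664869617
w12 lobe phase deg (mod 22.5) 5.468092173127638 6273.684432787431
w13 lobe phase deg (mod 22.5) 22.487110222498465 5828.311287910239
```

View pics/w13b.png

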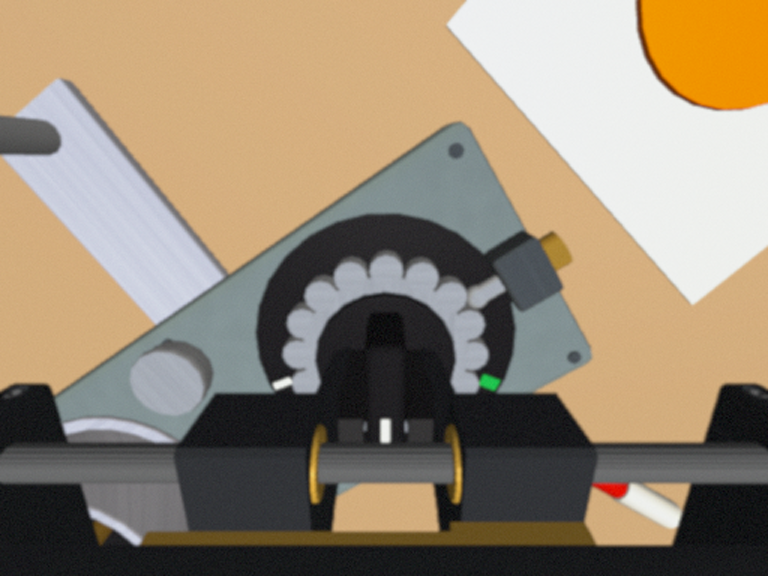

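The fingers have turned 67.56° (67.5° wanted). The plunger ball sits in a gap of the star wheel at (487,290), and the wheel's phase matches home within about 1°. One last check of the lid and the bystanders.

```bash
python3 - <<'E'
from h import *
p,d,c=snap('top','topF'); q,_,_=snap('scene','sF')
cv2.imwrite('pics/F.png',np.hstack([p[:,:,::-1][:, 60:460],q[:,:,::-1][:,60:460]]))
p,d,K,T=load('topF'); P=cloud(d,K,T); m=cv2.inRange(cv2.cvtColor(p,cv2.COLOR_RGB2HSV),(5,180,120),(22,255,255)); m[:,:375]=0; m[245:]=0
x=P[cv2.erode(m,np.ones((3,3)))>0]; print(len(x),np.percentile(x[:,2],[5,50,95]),x.min(0),x.max(0))
A=np.c_[x[:,:2],np.ones(len(x))]; print('slope deg',np.degrees(np.linalg.lstsq(A,x[:,2],rcond=None)[0][:2]))
s=arm.get_state(); print(s['time_s'],s['joint_velocities'].round(4),np.degrees(np.arctan2(s['ee_rot'][1,0],s['ee_rot'][0,0])))
E
```

```text
651 [0.01395458 0.01717989 0.02091894] [ 0.46070004 -0.38239638  0.01073014] [ 0.58054577 -0.30787099  0.02380543]
slope deg [-1.17011012 -0.10977264]
19.475 [ 0.0008  0.0009 -0.0001  0.0002  0.0011  0.0003] -44.04644663594642
```

View pics/F.png

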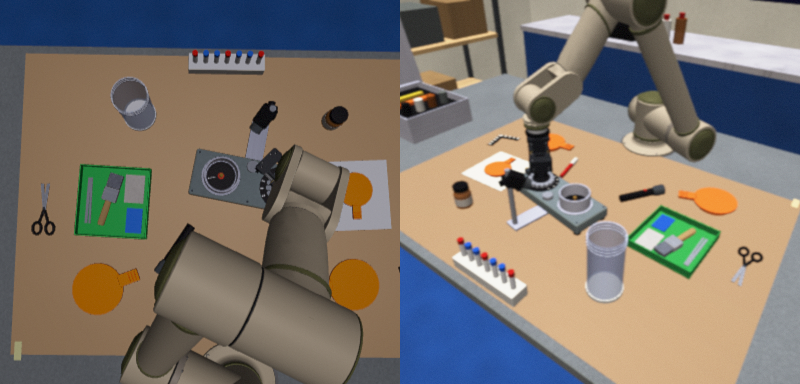

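The views show the lid flat on the sheet (top z 0.017, level within depth noise), the well open, the bystanders where they were, and the arm at rest on the knob. Handing in.

```bash
python3 -c "
from workcell import arm
print(arm.job_done()); s=arm.get_state(); print(s['time_s'],s['grip_width'])"
```

```text
the job is handed in; nothing more can be done
None
the job is handed in; nothing more can be done
```

The job is done and handed in at about 19.5 s. The lid is off and lying flat on the sheet, and the knob is held at the third click.

- **Lid removal:** My first try gripped the tongue too firmly (25 N), and the lid came up level by about 40 mm instead of tipping. I put it back on the rim (tilt 0.2°) and gripped it at 3 N. It then tipped 20.7° with its far edge still on the rim, and I lifted it off.
- **Lid placement:** The lid lies right way up on the white sheet, at least about 35 mm from the sheet's edges, and is released. Its top measures 17–19 mm above the work surface against 18 mm expected. The final overhead view gave a slope of 1.2°, which I put down to depth noise.
- **Knob:** The fingers turned 67.56° clockwise (67.5° wanted) and still grip the bar with the arm at rest. The sprung ball sits in a gap of the star wheel. The wheel's position matches home to within 0.6–1.7°, depending on the view. The white-line reading gave −41.8° against −44.0° for the fingers; it rests on a few pixels partly hidden by the gripper.
- **Other things:** The bystanders I could see had not moved. In the last overhead view the arm hid the torch and marker, but both show in the scene view.

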